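Shift the bottle conveyor's gearbox from second into third

TASK

The bottle conveyor is stopped with its gear lever in second, the near left slot of the H-shaped gate; put it in third, the far right slot, for the next run. With the fingertips only, push the black ball knob forward out of second as far as neutral, across to the right, then forward until the lever is fully home in third, and leave it there. Do not grip the knob or the lever, do not force it, do not run it into first or fourth on the way, and leave the bottles on the belt and the things lying on the table where they are.

Things in the scene. Friction and masses are not known exactly. Their poses are not given: they have to be found in the camera images.
- drive: Fixed conveyor drive: green gearbox (foot 214 x 178 mm, 119 mm high) with the gear lever and gate on top, grey motor (120 mm high) on its left, conveyor (belt 77 mm, guide rails 150 mm high, from 205 mm left of the lever) left and behind. Origin on the table below the middle of the gate; x forward from the robot along the slots, y left, z up; yaw within 0.2. The lever pivots 30 mm above it.
- gate (a point): Middle of the steel gate plate (112 x 112 mm) at its upper face, 132.5 mm above the table. H-shaped opening: two lanes along the drive's x, 18 mm wide, 64 mm long, centred 22 mm left and right of here, joined by a 22 mm wide cross slot along y; the corners at the cross slot are rounded to 6 mm. The lever's 12 mm rod runs against the opening's edges.
- third (a point): Centre of the far end of the right lane, at the plate's upper face: third. First is the far left slot, second the near left, third the far right, fourth the near right; one to four red pips on the plate beyond the slot ends mark them.
- knob (a point): Centre of the black ball knob, 42 mm across, 175 mm up the lever from the pivot; 12 mm rod below it, nothing above. In the drive's frame x = 0.175 sin(fore), y = -0.175 sin(across) cos(fore), z = 0.030 + 0.175 cos(across) cos(fore), with fore and across the two joints: in second about 43 mm nearer and 37 mm left of the middle, in third 43 mm farther and 37 mm right.
- gear_fore (a joint): Lean of the lever forward (drive's +x), rad. 0 neutral; about 0.25 home against the end of a far slot, -0.25 of a near one. Starts in second, -0.25 to -0.19. It can go across only within about 0.05 of 0 (up to 0.1 off, the rounded corners guide it in). Light friction, 1 to 2 N at the knob; no spring or detent; it stays where it is left.
- gear_across (a joint): Lean of the lever to the right (drive's -y), rad: about -0.22 in the left lane (first, second), about 0.22 in the right lane (third, fourth), each with 0.03 of play, the outer edge of the lane being a stop. Light friction, 1 to 2 N at the knob; no spring; it stays where it is left.
- bottle_on_belt_0: Full dark glass bottle, 58 mm in diameter, 281 mm high, loose, standing upright on the belt about 285 mm left of the lever and 60 mm farther. Origin at the centre of its underside. To be left alone.
- bottle_on_belt_1: A second such bottle, about 75 mm farther left on the belt. Origin at the centre of its underside. To be left alone.
- beaker_steel: Empty steel beaker, 70 mm in diameter, 94 mm high, loose on the table to the right of the drive. Origin at the centre of its underside. To be left alone.
- spanner: Steel spanner, about 200 mm long and 8 mm thick, loose on the table in front of the gearbox. Origin at the centre of its underside. To be left alone.
- screwdriver: Screwdriver with a black handle, 209 mm long, 25 mm high, loose on the table in front of the motor. Origin at the centre of its underside. To be left alone.
- cap_near_0: Black bottle cap, 37 mm in diameter, 26 mm high, loose on the table at the left front. Origin at the centre of its underside. To be left alone.
- cap_near_1: A second such cap beside it. To be left alone.
- marker: White marker pen with a black cap, 135 mm long, 16 mm thick, loose on the table at the right front. Origin at the centre of its underside. To be left alone.

How it is judged (in metres and radians):
On the way, in this order (a step that is already met when the one before it is completed fails the run):
1. the lever is out of second, in neutral at the left of the gate (value of joint gear_fore between -0.11 and 0.13 rad and value of joint gear_across below -0.08 rad), for 0.02 s.
2. the lever is across at the right of the gate, in neutral (value of joint gear_fore between -0.13 and 0.16 rad and value of joint gear_across above 0.16 rad), for 0.02 s.
At the end, for the whole second after the job is handed in: The lever is home in third: in the right lane (gear_across over 0.17) and within about 3 mm of the far end of the slot at the gate (gear_fore over 0.215, its stop being near 0.25), at rest, the robot clear of it; bottles and beaker upright (value of joint gear_fore above 0.215 rad and value of joint gear_across above 0.17 rad and velocity of joint gear_fore between -0.05 and 0.05 rad/s and angle between each of bottle_on_belt_0, bottle_on_belt_1, beaker_steel's own z axis and vertical below 0.1 rad); the robot touches nothing.
It fails at once if the lever was gripped: the fingers pressed on two opposite sides of the knob or rod at once ((contact force between the fingers and gear_fore_c0 above 0.4 N and contact force between the fingers and gear_fore_c1 above 0.4 N) or (contact force between the fingers and gear_fore_c2 above 0.4 N and contact force between the fingers and gear_fore_c3 above 0.4 N) or (contact force between the fingers and gear_fore_c4 above 0.4 N and contact force between the fingers and gear_fore_c5 above 0.4 N) or (contact force between the fingers and gear_fore_c6 above 0.4 N and contact force between the fingers and gear_fore_c7 above 0.4 N) or (contact force between the fingers and gear_fore_c0 above 0.4 N and contact force between the fingers and gear_fore_c5 above 0.4 N) or (contact force between the fingers and gear_fore_c1 above 0.4 N and contact force between the fingers and gear_fore_c4 above 0.4 N) or (contact force between the fingers and gear_fore_c2 above 0.4 N and contact force between the fingers and gear_fore_c7 above 0.4 N) or (contact force between the fingers and gear_fore_c3 above 0.4 N and contact force between the fingers and gear_fore_c6 above 0.4 N)).
It fails at once if the lever was run into first (more than about 15 mm forward of neutral at the gate, on the left) (value of joint gear_fore above 0.15 rad and value of joint gear_across below 0 rad).
It fails at once if the lever was run into fourth (more than about 15 mm back from neutral at the gate, on the right) (value of joint gear_fore below -0.15 rad and value of joint gear_across above 0 rad).
It fails at once if the lever was forced (more than 50 N on it) (contact force between the fingers and gear_across above 50 N).
It fails at once if a thing that was to be left alone was moved by more than 20 mm or knocked over (distance of any of bottle_on_belt_0, bottle_on_belt_1, beaker_steel, spanner, screwdriver, cap_near_0, cap_near_1, marker from where it was at the start of the episode above 0.02 m or angle between any of bottle_on_belt_0, bottle_on_belt_1, beaker_steel's own z axis and vertical above 0.3 rad).
It also fails if it takes over 48 s, if anything falls off the work surface, if the arm or the gripper's body presses on something with over 40 N, if the wrist force passes 120 N, or if a joint passes its speed limit or range.

ROBOT

A 7-joint arm with a two-finger parallel gripper is mounted at the origin on a cart in front of the work surface, level with it; the furniture and walls round the work are solid. World frame = base frame: x ahead of the robot, y to its left, z up, the work surface at z = 0. Lengths are in mm, angles in degrees, forces in N, time in s.
With the tool pointing down it reaches from about 425 to 875 mm from the base axis. Payload 4.7 kg.
Tool frame: the origin (TCP) lies on the front face of the gripper's body, between the roots of the fingers; the fingertips stand 73 mm ahead of it and the grasp point (between the pads) lies 54 mm ahead of it; z points along the fingers, y is the line along which they close (so a half turn about z gives the same grasp; the last joint's range is limited). The gripper opens to 85 mm and grips with 20 to 120 N. Pads are 22 mm wide; open, the fingers measure 114 mm over their backs; the gripper's body (76 mm by 85 mm) begins 54 mm behind the grasp point. The pads swing forward as they close: fully open they stand 13 mm farther back than shut.
Start: joints at [67.099, 18.392, -4.016, 83.108, 1.295, 78.541, -3.26], TCP at [261.343, -595.161, 303.949] pointing down, gripper open.
Joint ranges: [-163.93, 163.93], [-17.29, 119.83], [-79.2, 71.16], [3.27, 140.29], [-89.18, 269.18], [5.43, 117.66], [-154.24, 154.24]. Speed limits (degrees/s): [147.25, 147.25, 180, 180, 180, 180, 180].

INTERFACE

Orientations are given as [roll, pitch, yaw] about the fixed x, y, z axes, in that order (R = Rz(yaw) Ry(pitch) Rx(roll)).
In Python, from cell import manip gives the robot as it stands.
- The arm moves only by the tool move_arm, never from a script. Its argument "commands" is one flat list of numbers, 7 for each row, row after row: the shift along the world's x, y, z in m, then the turn, a rotation vector about the world's x, y, z in rad, then the closure, from -1 (fully open) to 1 (shut). In form: [tx, ty, tz, ax, ay, az, fingers, tx, ty, tz, ax, ay, az, fingers, ...]. A call has 1 to 12 rows; each row is the pose to reach, as a shift and turn from the pose commanded when the call began; what a row does not reach only later rows make up. A row lasts 1/8 s, in which the tool goes at most 62.5 mm and 10.7 degrees, less where a joint would pass 70% of its speed; a pose out of reach is approached as far as the arm can. A call with a gripper value outside its range is refused whole. The fingers move at their own pace and stop on an object; "grip_force" is the grip in N (left out, the last holds). Time passes only in rows, so rows that repeat a pose let the fingers close. It gives the time, the measured TCP pose, the force, the opening and the grip force at its end, in the units of the state.
- manip.sense(): the state, without advancing time (a new reading comes with each control period).
- manip.capture(name): name is "scene" or "top" or "wrist"; returns the picture (400x640x3 uint8, red, green, blue); there is no depth.
- manip.camera_model(name): a dict with "fov_y" (degrees; the focal length in pixels is half the picture's height over the tangent of half this angle, whatever the lens; pixels are square), "cx", "cy" (the principal point, pixels), "dist_coeffs" ([k1, k2, p1, p2, k3] as OpenCV has them; the pictures are not rectified), "R" (3x3) and "t" (3): a world point X has camera coordinates R X + t. Camera axes: x right, y down, z forward; pixel columns grow to the right and rows downward; lengths in mm; the calibration is good to about 2 mm. A picture is of the moment at which its call begins: read the wrist's pose just before it. camera_model takes no time and is no camera call; for the wrist camera it gives the pose at the moment of the call.
- manip.finish_job(): hands the job in; it is judged then, once.
The state is a dict: "t": time; "q": joint angles; "joint_vel": joint speeds; "tau": joint torques, N m; "tool_pos": TCP position; "eef_rot": TCP orientation; "contact_force": force on the tool from outside, world axes, zero at the start; "ft_torque": the same for the moment, N m; "gripper_width": finger opening in mm; "finger_force": force on a finger pad.
Only numpy, scipy, OpenCV 4.12 (cv2) and the standard library are available. Lean on these libraries where they do the work, as an engineer would, in place of code of your own. Each camera call takes 0.05 s, during which the arm holds its last target. There are 200 camera calls.

## Working session

There is one attempt and no reset: what is moved stays moved. The work goes in short steps, Python scripts to look and compute and a tool call to move; the robot and the scene stay as the last step left them, time stands still between calls to the robot, and variables do not carry over. Pictures are saved under pics/ and viewed, at most 13 in all, crops included, and the job is handed in when it is done.

Besides the shell and the picture viewer there is one more tool, called by a JSON object that holds its "method" and its "body", one argument or row to a line. move_arm: Moves the arm, as the interface text tells. Its arguments: {"type":"object","properties":{"commands":{"type":"array","items":{"type":"number"}},"grip_force":{"type":"number"}},"required":["commands"]}

```bash
mkdir -p pics; python3 - <<'E'
from cell import manip
import cv2,numpy as np
s=manip.sense();print({k:np.round(v,2).tolist() for k,v in s.items()})
for n in("scene","top"):
    im=manip.capture(n);cv2.imwrite(f"pics/{n}0.png",im[:,:,::-1])
    m=manip.camera_model(n);print(n,m["fov_y"],np.round(-np.array(m["R"]).T@np.array(m["t"]),1),np.round(m["R"],2).tolist())
E
```

```text
{'t': 0.0, 'q': [67.1, 18.44, -4.02, 83.18, 1.3, 78.54, -3.26], 'joint_vel': [-0.05, -0.06, 0.02, -0.01, 0.09, 0.02, -0.04], 'tau': [0.0, -49.36, -0.38, -31.43, 0.01, 0.01, -0.0], 'tool_pos': [261.15, -594.8, 302.79], 'eef_rot': [-179.89, 0.01, 23.71], 'contact_force': [0.51, 1.27, -0.06], 'ft_torque': [-0.06, -0.06, 0.01], 'finger_force': 0.0, 'gripper_width': 85.36}
scene 53.720716036474215 [ -12.1  791.4 1108.2] [[-0.85, -0.53, -0.0], [-0.37, 0.6, -0.71], [0.38, -0.6, -0.71]]
top 55.395674886411555 [ 380.4  -38.  1224.3] [[0.01, -1.0, -0.02], [-0.99, -0.01, -0.12], [0.12, 0.02, -0.99]]
```

View pics/scene0.png

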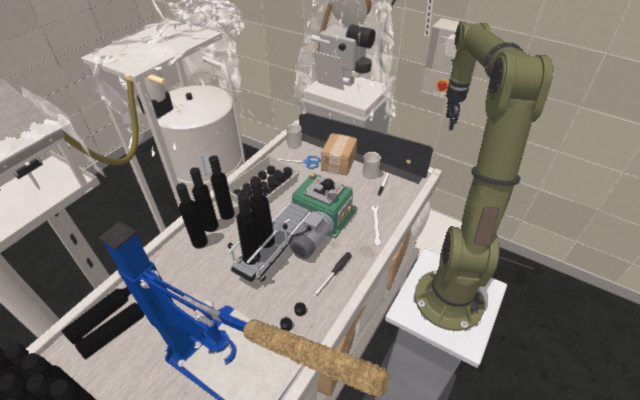

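View pics/top0.png

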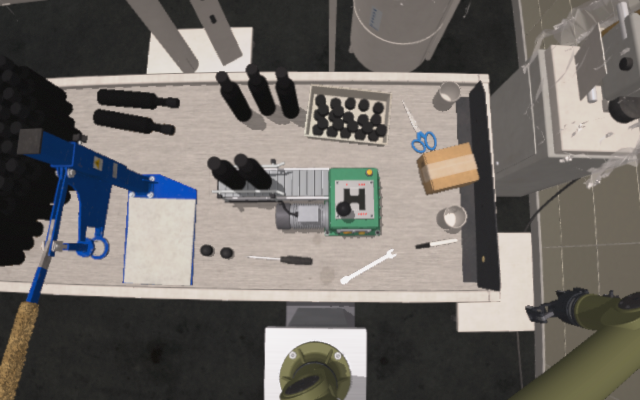

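The scene view shows the drive with its lever in the middle. The top view shows the gate plate near (353,198), the knob near (345,210), and the beaker at (453,217). Next I'll zoom in and measure the plate and knob.

```bash
cat > h.py <<'E'
import cv2,numpy as np
from cell import manip
def cam(n):
    m=manip.camera_model(n);f=200/np.tan(np.radians(m["fov_y"]/2))
    K=np.array([[f,0,m["cx"]],[0,f,m["cy"]],[0,0,1]]);return K,np.array(m["dist_coeffs"],float),np.array(m["R"]),np.array(m["t"],float)
def ray(n,p):
    K,d,R,t=cam(n);u=cv2.undistortPoints(np.array(p,float).reshape(-1,1,2),K,d).reshape(-1,2)
    return -R.T@t,np.c_[u,np.ones(len(u))]@R
def plane(n,p,z):
    c,v=ray(n,p);return c+v*((z-c[2])/v[:,2])[:,None]
def proj(n,X):
    K,d,R,t=cam(n);return cv2.projectPoints(np.array(X,float).reshape(-1,3),cv2.Rodrigues(R)[0],t,K,d)[0].reshape(-1,2)
E
python3 - <<'E'
from h import *
a=cv2.imread("pics/top0.png")
x0,y0,x1,y1=315,155,395,245
hsv=cv2.cvtColor(a,cv2.COLOR_BGR2HSV)
c=hsv[y0:y1,x0:x1]
w=((c[...,1]<45)&(c[...,2]>130)).astype(np.uint8)
n,l,st,ce=cv2.connectedComponentsWithStats(w)
i=l[int(184-y0),int(353-x0)] or 1+np.argmax(st[1:,4])
m=(l==i).astype(np.uint8)
cn=max(cv2.findContours(m,cv2.RETR_EXTERNAL,cv2.CHAIN_APPROX_NONE)[0],key=cv2.contourArea)
r=cv2.minAreaRect(cn);b=cv2.boxPoints(r)+[x0,y0];print("rect",r,b)
P=plane("top",b,132.5);print(P.round(1),P.mean(0).round(1),np.linalg.norm(np.diff(P,axis=0),axis=1))
k=(c[...,2]<50).astype(np.uint8)
n,l,st,ce=cv2.connectedComponentsWithStats(k)
for j in range(1,n):
    if st[j,4]>40: print(st[j],ce[j]+[x0,y0],plane("top",[ce[j]+[x0,y0]],200)[0].round(1))
A=cv2.resize(a[y0:y1,x0:x1],None,fx=6,fy=6,interpolation=cv2.INTER_CUBIC)
b2=cv2.imread("pics/scene0.png")[165:245,280:365];B=cv2.resize(b2,None,fx=3.7,fy=3.7,interpolation=cv2.INTER_CUBIC)
B=cv2.copyMakeBorder(B,0,540-B.shape[0],0,0,cv2.BORDER_CONSTANT)
cv2.imwrite("pics/crop.png",np.hstack([A,B])[:,:800])
E
```

```text
rect ((39.0, 44.0), (38.0, 38.0), 90.0) [[335. 180.]
 [373. 180.]
 [373. 218.]
 [335. 218.]]
[[ 597.5  -57.3  132.5]
 [ 598.3 -168.   132.5]
 [ 487.1 -167.2  132.5]
 [ 486.3  -57.8  132.5]] [ 542.3 -112.6  132.5] [110.74539051 111.21535626 109.34067709]
[35 35 14 18 81] [359.30864198 198.45679012] [ 533.5 -122.4  200. ]
[ 22  42  13  19 145] [343.8137931 207.8137931] [507.6 -80.3 200. ]
```

View pics/crop.png

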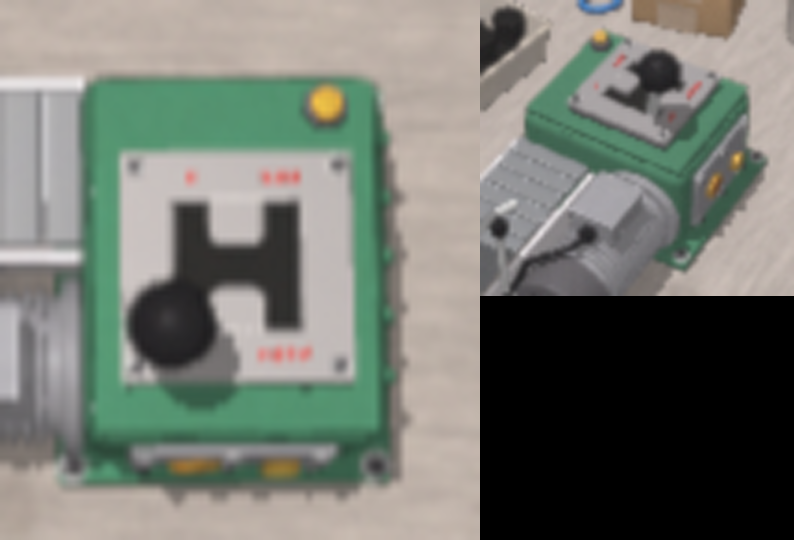

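The zoomed view shows the knob centred at about px (343.3,208.4) and the gate centre at about (354,199), with yaw close to 0. In the world frame the gate is at about (542,-113) and the knob at about (506,-78). I'll go to a point on the near side of the knob with the fingers shut, staying high.

{"method": "move_arm", "body": {
  "commands": [0.0,0.0,0.05,0,0,-0.1,1,0.02,0.05,0.06,0,0,-0.2,1,0.04,0.1,0.06,0,0,-0.3,1,0.06,0.15,0.06,0,0,-0.414,1,0.08,0.2,0.06,0,0,-0.414,1,0.1,0.25,0.06,0,0,-0.414,1,0.12,0.3,0.06,0,0,-0.414,1,0.14,0.36,0.06,0,0,-0.414,1,0.16,0.42,0.06,0,0,-0.414,1,0.175,0.47,0.06,0,0,-0.414,1,0.184,0.515,0.06,0,0,-0.414,1,0.184,0.515,0.06,0,0,-0.414,1]
}}

```text
t: 1.6
tool_pos: [445.8, -75.9, 364.0]
eef_rot: [-180.0, -0.0, 0.4]
contact_force: [-0.4, -1.4, 0.5]
gripper_width: -0.5
finger_force: 0.0
```

```bash
python3 - <<'E'
from h import *
print(plane("top",[[343.25,208.4],[354,199]],196.6).round(1))
s=manip.sense();print({k:np.round(s[k],2).tolist() for k in("t","tool_pos","eef_rot","contact_force","gripper_width","q")})
a=manip.capture("scene")[:,:,::-1];w=manip.capture("wrist")[:,:,::-1]
A=cv2.resize(a[120:270,250:410],(427,400),interpolation=cv2.INTER_CUBIC)
cv2.imwrite("pics/c2.png",np.hstack([A,cv2.resize(w,(373,233)) if 0 else cv2.copyMakeBorder(cv2.resize(w,(370,231)),0,169,0,0,0)]))
E
```

```text
[[ 506.4  -78.9  196.6]
 [ 532.4 -108.2  196.6]]
{'t': 1.6, 'tool_pos': [445.79, -75.91, 363.96], 'eef_rot': [-179.99, -0.0, 0.43], 'contact_force': [-0.38, -1.44, 0.52], 'gripper_width': -0.51, 'q': [38.39, -6.93, -29.03, 103.16, -3.4, 82.92, -79.61]}
```

View pics/c2.png

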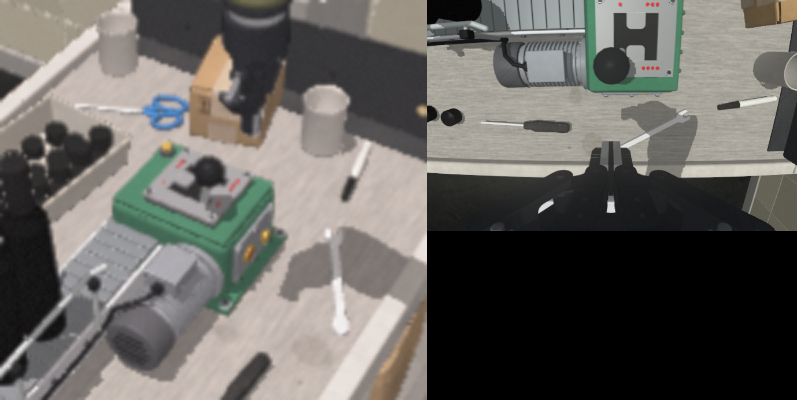

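The wrist view shows the shut fingers on the near side of the knob, lined up with it. Next I'll descend and push gently to neutral.

{"method": "move_arm", "body": {
  "commands": [0,0.001,-0.04,0,0,0,1,0,0.001,-0.08,0,0,0,1,0.005,0.001,-0.11,0,0,0,1,0.015,0.001,-0.11,0,0,0,1,0.022,0.001,-0.11,0,0,0,1,0.028,0.001,-0.11,0,0,0,1,0.033,0.001,-0.11,0,0,0,1,0.038,0.001,-0.11,0,0,0,1,0.043,0.001,-0.11,0,0,0,1,0.047,0.001,-0.11,0,0,0,1,0.05,0.001,-0.11,0,0,0,1,0.05,0.001,-0.11,0,0,0,1]
}}

```text
t: 3.2
tool_pos: [495.5, -79.1, 253.8]
eef_rot: [-180.0, -0.0, 0.0]
contact_force: [-1.4, 0.7, 0.3]
gripper_width: 0.0
finger_force: 0.4
```

```bash
cat >> h.py <<'E'
def look(name):
    a=manip.capture("top")[:,:,::-1];s=manip.capture("scene")[:,:,::-1];w=manip.capture("wrist")[:,:,::-1]
    f=lambda im,k:cv2.resize(im,None,fx=k,fy=k,interpolation=cv2.INTER_CUBIC)
    A=f(a[150:250,305:405],4);B=f(s[150:250,270:370],4);W=w[0:200,:]
    W=cv2.copyMakeBorder(W,0,0,0,160,0)
    cv2.imwrite(f"pics/{name}.png",np.vstack([np.hstack([A,B]),W]))
E
python3 - <<'E'
from h import *
look("n1")
E
```

```text
(no output)
```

View pics/n1.png

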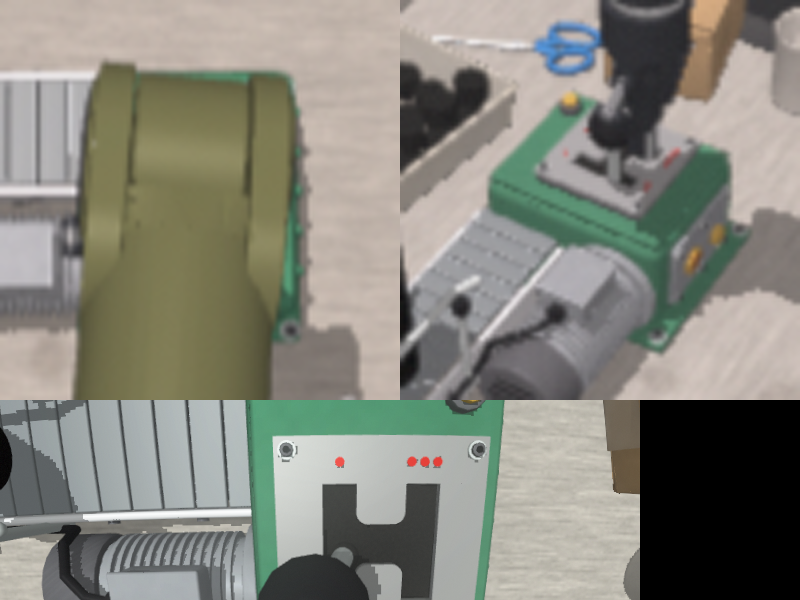

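The wrist view shows the gate clearly. The knob is at about px (315,210), and the rod comes out near the cross slot (rows 123–166). I'll convert that to positions.

```bash
cat >> h.py <<'E'
def gate():
    w=manip.capture("wrist");K,*_=cam("wrist")
    hsv=cv2.cvtColor(w,cv2.COLOR_RGB2HSV)
    r=((hsv[...,1]>150)&(hsv[...,2]>120)&((hsv[...,0]<8)|(hsv[...,0]>172))).astype(np.uint8)
    n,l,st,ce=cv2.connectedComponentsWithStats(r)
    for j in range(1,n):
        if st[j,4]>25: print("red",ce[j].round(1),plane("wrist",[ce[j]],132.5)[0].round(1))
    k=(w.max(2)<32).astype(np.uint8)
    k=cv2.morphologyEx(k,cv2.MORPH_OPEN,np.ones((9,9)))
    cv2.imwrite("pics/k.png",w[:,:,::-1])
E
python3 - <<'E'
from h import *
print(manip.sense()["tool_pos"])
gate()
q=[[323,85],[357,84],[406,84],[439,85],[357,123],[406,123],[342,155],[274,37],[493,36]]
print(plane("wrist",q,132.5).round(1))
for d in([315,210],[260,210],[370,210],[315,155]): print(plane("wrist",[d],201).round(1))
E
```

```text
[495.3663278  -79.10691435 253.87906256]
red [411.4  61. ] [ 584.5 -127.4  132.5]
red [424.4  61.1] [ 584.6 -134.2  132.5]
red [437.4  61.2] [ 584.7 -141.   132.5]
red [339.1  61.5] [583.9 -90.  132.5]
red [397.2 218.6] [ 498.1 -125.2  132.5]
red [408.9 218.5] [ 498.1 -132.   132.5]
red [420.5 218.2] [ 498.3 -138.8  132.5]
red [432.3 218.1] [ 498.3 -145.8  132.5]
[[ 572.1  -81.7  132.5]
 [ 572.7  -99.5  132.5]
 [ 573.  -125.2  132.5]
 [ 572.7 -142.8  132.5]
 [ 552.5 -100.   132.5]
 [ 552.7 -126.5  132.5]
 [ 535.2  -92.3  132.5]
 [ 595.9  -56.7  132.5]
 [ 598.  -169.5  132.5]]
[[526.5 -78.  201. ]]
[[526.5 -57.6 201. ]]
[[526.5 -98.3 201. ]]
[[547. -78. 201.]]
```

View pics/k.png

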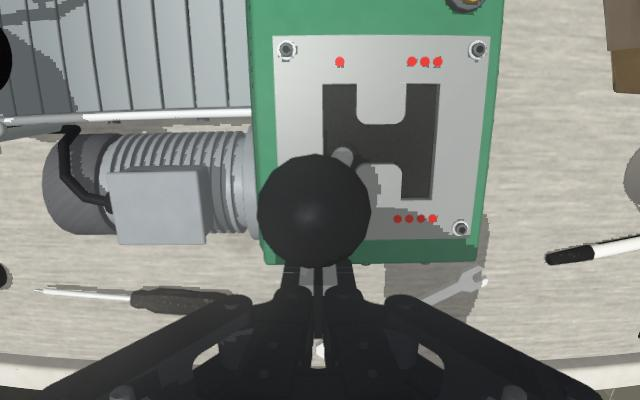

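The knob is now at about (526.5,-78) and the gate centre at (541.3,-112.3), with yaw about 0.015. It needs another 14 mm forward to reach neutral. Then I'll back off and go round to its left side.

{"method": "move_arm", "body": {
  "commands": [0.004,0,0,0,0,0,1,0.008,0,0,0,0,0,1,0.012,0,0,0,0,0,1,0.014,0,0,0,0,0,1,0.014,0,0,0,0,0,1,0.005,0,0,0,0,0,1,-0.01,0.01,0,0,0,0,1,-0.01,0.04,0,0,0,0,1,-0.005,0.06,0,0,0,0,1,0.02,0.06,0,0,0,0,1,0.046,0.06,0,0,0,0,1,0.046,0.06,0,0,0,0,1]
}}

```text
t: 4.9
tool_pos: [541.9, -19.2, 253.7]
eef_rot: [-180.0, -0.0, -0.0]
contact_force: [-0.3, -0.3, 0.1]
gripper_width: -0.2
finger_force: 0.0
```

```bash
python3 - <<'E'
from h import *
print(manip.sense()["tool_pos"])
gate()
E
```

```text
[541.90968189 -19.21692116 253.74551955]
red [446.8 152.4] [582.5 -90.1 132.5]
red [511.7 152.1] [ 583.1 -127.5  132.5]
red [523.2 152.4] [ 583.  -134.4  132.5]
red [534.5 152.2] [ 583.2 -141.1  132.5]
```

View pics/k.png

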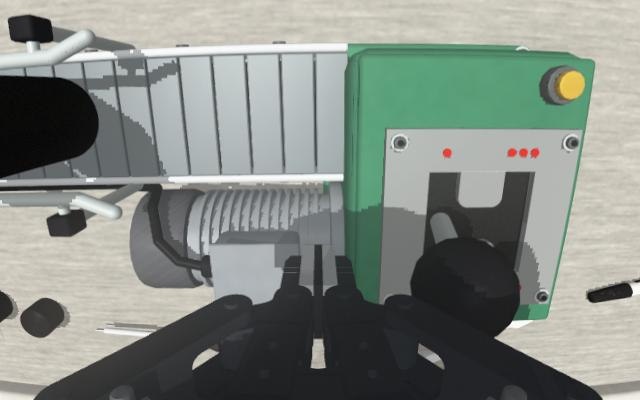

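The knob is centred at about px (466,290). The fingers are clear on its left, level with it.

```bash
python3 - <<'E'
from h import *
print(plane("wrist",[[466,290],[411,290],[521,290],[466,237]],201).round(1))
print(plane("wrist",[[290,290],[350,290]],185).round(1))
print(plane("wrist",[[440,222]],132.5).round(1))
E
```

```text
[[ 538.   -78.9  201. ]
 [ 538.4  -56.3  201. ]
 [ 537.5 -102.4  201. ]
 [ 561.3  -75.7  201. ]]
[[528.7  -6.5 185. ]
 [528.8 -33.5 185. ]]
[[541.5 -90.5 132.5]]
```

{"method": "move_arm", "body": {
  "commands": [-0.001,-0.015,0,0,0,0,1,-0.001,-0.023,0,0,0,0,1,-0.001,-0.03,0,0,0,0,1,-0.001,-0.038,0,0,0,0,1,-0.001,-0.046,0,0,0,0,1,-0.001,-0.054,0,0,0,0,1,-0.001,-0.062,0,0,0,0,1,-0.001,-0.07,0,0,0,0,1,-0.001,-0.077,0,0,0,0,1,-0.001,-0.083,0,0,0,0,1,-0.001,-0.088,0,0,0,0,1,-0.001,-0.09,0,0,0,0,1]
}}

```text
t: 6.45
tool_pos: [540.3, -109.6, 253.8]
eef_rot: [180.0, 0.0, -0.0]
contact_force: [0.8, 1.2, -0.7]
gripper_width: 0.1
finger_force: 0.5
```

```bash
python3 - <<'E'
from h import *
print(manip.sense()["tool_pos"],manip.sense()["contact_force"])
gate()
E
```

```text
[ 540.27496088 -109.58190751  253.76274337] [ 0.76507531  1.18617296 -0.66667937]
red [282.2 148.3] [583.7 -90.2 132.5]
red [350.7 147.4] [ 584.2 -127.5  132.5]
red [363.3 147.3] [ 584.3 -134.4  132.5]
red [375.7 147.1] [ 584.4 -141.2  132.5]
```

View pics/k.png

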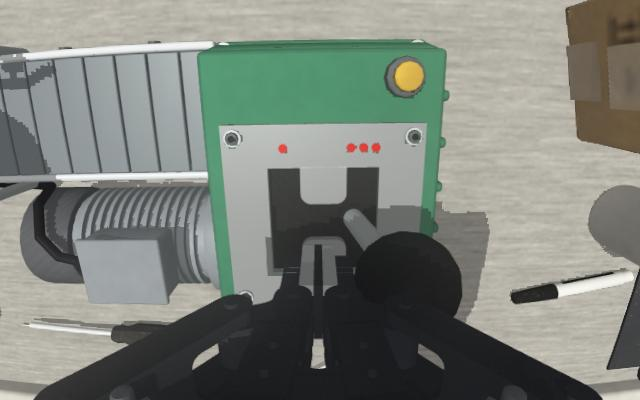

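The knob is at about px (409,285), and the rod enters the gate near (352,215). The right lane spans columns 346–379.

```bash
python3 - <<'E'
from h import *
print(plane("wrist",[[409,285],[356,285],[462,285]],201).round(1))
print(plane("wrist",[[352,215],[344,215]],132.5).round(1))
E
```

```text
[[ 539.9 -145.9  201. ]
 [ 540.  -124.7  201. ]
 [ 539.5 -167.6  201. ]]
[[ 545.2 -129.3  132.5]
 [ 545.2 -124.7  132.5]]
```

The lever leans about 0.19 across. I'll push it 4 mm more, then go round to the near side.

{"method": "move_arm", "body": {
  "commands": [0,-0.002,0,0,0,0,1,0,-0.004,0,0,0,0,1,0,-0.004,0,0,0,0,1,0,0.005,0,0,0,0,1,-0.005,0.018,0,0,0,0,1,-0.03,0.018,0,0,0,0,1,-0.055,0.018,0,0,0,0,1,-0.058,-0.005,0,0,0,0,1,-0.058,-0.03,0,0,0,0,1,-0.055,-0.04,0,0,0,0,1,-0.05,-0.04,0,0,0,0,1,-0.05,-0.04,0,0,0,0,1]
}}

```text
t: 8.0
tool_pos: [491.0, -147.6, 253.9]
eef_rot: [-179.9, -0.0, 0.1]
contact_force: [0.4, 0.8, 0.7]
gripper_width: 0.1
finger_force: 0.0
```

```bash
python3 - <<'E'
from h import *
print(manip.sense()["tool_pos"],manip.sense()["contact_force"])
gate()
E
```

```text
[ 490.98110256 -147.59120152  253.89496583] [0.38629093 0.80902299 0.71917826]
red [278.4  51.2] [ 584.3 -127.1  132.5]
red [291.9  51.1] [ 584.3 -134.   132.5]
red [305.4  50.9] [ 584.4 -140.9  132.5]
red [206.6  53.2] [583.7 -89.9 132.5]
red [214.4 212. ] [497.3 -87.6 132.5]
red [226.  211.9] [497.3 -94.4 132.5]
red [278.8 211.4] [ 497.8 -125.   132.5]
red [290.  212.2] [ 497.3 -131.5  132.5]
```

View pics/k.png

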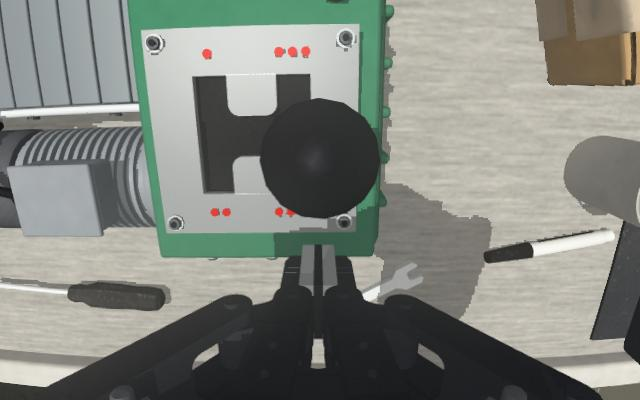

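The knob is at px (320,158), so the lever is in neutral on the right with the fingers squarely behind it. Next I'll push it forward towards third.

{"method": "move_arm", "body": {
  "commands": [0.01,-0.001,0,0,0,0,1,0.017,-0.001,0,0,0,0,1,0.022,-0.001,0,0,0,0,1,0.027,-0.001,0,0,0,0,1,0.032,-0.001,0,0,0,0,1,0.037,-0.001,0,0,0,0,1,0.042,-0.001,0,0,0,0,1,0.047,-0.001,0,0,0,0,1,0.051,-0.001,0,0,0,0,1,0.055,-0.001,0,0,0,0,1,0.058,-0.001,0,0,0,0,1,0.06,-0.001,0,0,0,0,1]
}}

```text
t: 9.55
tool_pos: [550.4, -150.3, 253.8]
eef_rot: [180.0, 0.0, -0.0]
contact_force: [-0.8, -0.4, -1.0]
gripper_width: -0.0
finger_force: 0.5
```

{"method": "move_arm", "body": {
  "commands": [0.001,0,0,0,0,0,1,0.001,0,0,0,0,0,1]
}}

```text
t: 9.8
tool_pos: [551.4, -150.3, 253.9]
eef_rot: [180.0, 0.0, -0.0]
contact_force: [-0.3, 0.6, -0.9]
gripper_width: -0.2
finger_force: 0.4
```

{"method": "move_arm", "body": {
  "commands": [0.001,0,0,0,0,0,1,0.001,0,0,0,0,0,1]
}}

```text
t: 10.05
tool_pos: [552.3, -150.3, 254.0]
eef_rot: [180.0, -0.0, -0.0]
contact_force: [-0.5, 0.3, -0.9]
gripper_width: 0.1
finger_force: 0.4
```

{"method": "move_arm", "body": {
  "commands": [0.001,0,0,0,0,0,1,0.001,0,0,0,0,0,1]
}}

```text
t: 10.3
tool_pos: [553.1, -150.2, 253.9]
eef_rot: [180.0, 0.0, -0.0]
contact_force: [-1.6, 0.6, -0.4]
gripper_width: 0.0
finger_force: 1.0
```

{"method": "move_arm", "body": {
  "commands": [0.001,0,0,0,0,0,1,0.001,0,0,0,0,0,1]
}}

```text
t: 10.55
tool_pos: [553.8, -150.2, 253.8]
eef_rot: [180.0, 0.1, -0.0]
contact_force: [-4.4, -0.3, 0.4]
gripper_width: 0.1
finger_force: 2.3
```

```bash
python3 - <<'E'
from h import *
print(manip.sense()["tool_pos"],manip.sense()["contact_force"])
gate()
E
```

```text
[ 553.75861998 -150.22441136  253.78338308] [-4.38157241 -0.31858527  0.36124565]
red [210.1 172.5] [583.7 -89.8 132.5]
```

View pics/k.png

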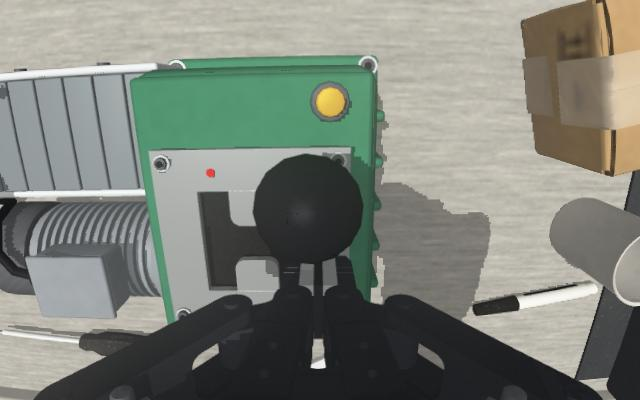

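The knob is at about px (308,210), over the far right slot. The force rose to 4.4 N at x = 553.8, so the lever is against its stop in third. I'll back off and lift clear.

{"method": "move_arm", "body": {
  "commands": [-0.005,0,0,0,0,0,1,-0.015,0,0,0,0,0,1,-0.035,0,0,0,0,0,1,-0.06,0,0.01,0,0,0,1,-0.08,0,0.05,0,0,0,1,-0.085,0,0.09,0,0,0,1,-0.085,0,0.1,0,0,0,1,-0.085,0,0.1,0,0,0,1,-0.085,0,0.1,0,0,0,1,-0.085,0,0.1,0,0,0,1]
}}

```text
t: 11.85
tool_pos: [469.0, -150.0, 352.5]
eef_rot: [-179.9, 0.1, 0.0]
contact_force: [0.1, -0.7, 0.5]
gripper_width: 0.1
finger_force: 0.0
```

```bash
python3 - <<'E'
from h import *
s=manip.sense();print(s["t"],s["tool_pos"],s["contact_force"])
gate()
E
```

```text
11.85 [ 469.03258836 -150.00464429  352.51552037] [ 0.07864994 -0.70171135  0.45901747]
```

View pics/k.png

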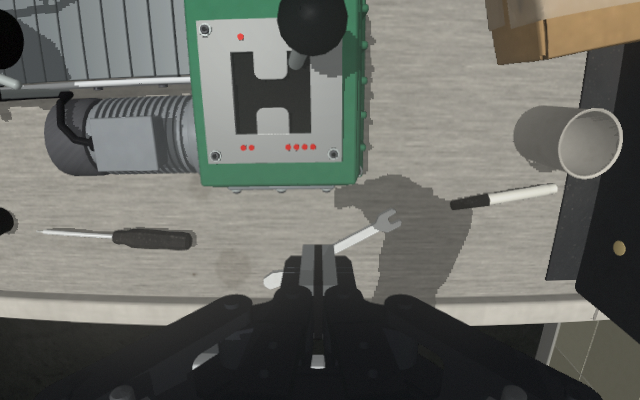

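The rod is at the far end of the right lane, the knob is at about px (312,22), and nothing else has moved. I'll check the numbers and hand in if they hold.

```bash
python3 - <<'E'
from h import *
k=plane("wrist",[[312,22]],195.5)[0]-[541.3,-112.3,0]
c,s=np.cos(.015),np.sin(.015);x=k[0]*c+k[1]*s;y=-k[0]*s+k[1]*c
f=np.arcsin(x/175);a=np.arcsin(-y/175/np.cos(f));print(x,y,f,a)
if f>.215 and a>.18: print(manip.finish_job())
E
```

```text
41.001933045293306 -34.53453436883331 0.23649513017602689 0.2044109505478333
the job is handed in; nothing more can be done
None
```

The lever is home in third: it came up against its stop at about 4 N, and the final camera check put it at about 0.24 rad forward and 0.20 rad across. The arm is clear, nothing else appears to have moved, and the job is handed in, though no verdict came back.

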